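# Lock the tie-down stud into the canteen table rail

## Task

The cabin is going to be moved, so fit the tie-down stud with the red handle: lower its head into the wide window of the aluminium rail on the table, slide it along the slot into the black keeper and push it in against the keeper's spring plunger, then give it a quarter turn so it locks crosswise in there, and let go of it. Work gently, never forcing the stud against the rail or keeper (stay well under 25 N), and leave the fruit crate, the mug and the jar where they are.

Things in the scene. Friction and masses are not known exactly. Their poses are not given: they have to be found in the camera images.
- stud: Loose steel tie-down stud, about 0.16 kg, upright in the grey parking block. Origin: centre of the underside of its head; z up the shank. Head 30 mm long (x), 17 wide (y), 8 high, ends rounded to half circles. Shank 9 mm diameter; round collar 26 mm diameter from z = 17 to 21 mm. Red handle on top. A half turn about z makes no difference.
- handle (a point): Centre of the stud's red handle bar, 38 mm above the stud's origin: 50 mm long along the stud's x (parallel to the head), 14 mm thick along y, 26 mm high (z = 25 to 51 mm). Grip it across its 14 mm from above, low and firmly (about 50 N).
- holder: Fixed grey parking block 60 x 50 x 26 mm high; the stud hangs by its collar in an oblong hole along the block's x (stud origin 9 mm above the table). Lift the stud straight up by 30 mm to free it. Origin: centre of the underside.
- rail: Fixed aluminium T-slot rail, 296 mm long (x = -40 to 256 mm), 64 mm wide, lip tops 26 mm above the table. Origin: on the table under the centre of the entry window; x along the slot from window to keeper, z up. With the collar resting on the lips the stud's origin is 9 mm above the table; at about 10 mm it slides freely.
- window (a point): Centre of the entry window (yellow edges) at the lips' top, 26 mm above the rail's origin. Opening 36 mm along the rail's x, 22 mm wide; straight walls, floor 18 mm down. The stud's head passes only here, its long side along the rail.
- slot (a point): Point on the slot's middle line at the lips' top, 45 mm along the rail from the window's centre. From x = 18 mm the mouth is 12 mm wide, lips 6 mm thick (20 to 26 mm above the table), channel below 20 mm wide, floor 8 mm above the table: the head slides lengthwise here but cannot turn or lift out.
- track_end (a point): Middle of the rail's far end, x = 256 mm, 8 mm above the table. Between slot and end sits the black keeper, 70 mm across, ears 29 mm above the table. Its place is not measured: feel or see it. Call S the rail x where its pocket begins: S is 100 to 180 mm; the black part begins at S. The hidden pocket is 34 mm wide with a brass spring plunger inside.
- lock (a point): Nominal place of the lock on the middle line (rail x = 158 mm), NOT the true one, which is S + 15 to S + 19 mm: there the head can turn, either way. The nose meets the plunger with the stud axis at S - 1; the spring gives 4 N, rising to 8 N at its hard stop (axis at S + 19). After a quarter turn it pushes the crosswise head back to the pocket's shoulders (axis S + 8), locked
- fruit_crate: Dark wooden crate with fruit, 200 x 280 x 95 mm, loose bystander. Origin: centre of the underside.
- mug: White mug, 80 mm across, 90 mm high, loose bystander. Origin: centre of the underside.
- jar: Amber jar with a red cap, 52 mm across, 70 mm high, loose bystander. Origin: centre of the underside.
Mind the look-alikes: they are no part of the job. What is shaped like the stud but brown is not meant.

How it is judged:
On the way, in this order (a step that is already met when the one before it is completed fails the run):
1. the head is down in the window, lengthwise (y of stud in the frame of rail between -0.004 and 0.004 m and z of stud in the frame of rail between 0.004 and 0.0135 m and angle between stud's own z axis and vertical below 0.15 rad and x of stud in the frame of rail between -0.01 and 0.01 m and angle between the x axis of stud and the x axis of rail, either way round below 0.25 rad), for 0.1 s.
2. the stud has been slid along the slot, still lengthwise, past 104 mm from the window's centre (y of stud in the frame of rail between -0.004 and 0.004 m and z of stud in the frame of rail between 0.004 and 0.0135 m and angle between stud's own z axis and vertical below 0.15 rad and x of stud in the frame of rail above 0.104 m and angle between the x axis of stud and the x axis of rail, either way round below 0.25 rad), for 0.1 s.
At the end, for the whole second after the job is handed in: The stud stands upright (within 0.15 rad) with its head down in the keeper (origin 4 to 13.5 mm above the table, within 4 mm of the slot's middle line, more than 103 mm along the rail from the window's centre), turned crosswise to the rail within 0.25 rad, at rest and released (y of stud in the frame of rail between -0.004 and 0.004 m and z of stud in the frame of rail between 0.004 and 0.0135 m and angle between stud's own z axis and vertical below 0.15 rad and x of stud in the frame of rail above 0.103 m and angle between the x axis of stud and the y axis of rail, either way round below 0.25 rad and linear speed of stud below 0.01 m/s and contact force between stud and the fingers below 0.1 N); the robot touches nothing.
It fails at once if the stud is forced against the rail or keeper with more than 25 N (contact force between stud and rail above 25 N).
It fails at once if the fruit crate is moved more than 15 mm (distance of fruit_crate from where it was at the start of the episode above 0.015 m).
It fails at once if the mug is moved more than 15 mm (distance of mug from where it was at the start of the episode above 0.015 m).
It fails at once if the jar is moved more than 15 mm (distance of jar from where it was at the start of the episode above 0.015 m).
It also fails if it takes over 58 s, if anything falls off the work surface, if the arm or the gripper's body presses on something with over 40 N, if the wrist force passes 120 N, or if a joint passes its speed limit or range.

## Robot

A 6-joint arm with a two-finger parallel gripper is mounted at the origin on the work surface. World frame = base frame: x ahead of the robot, y to its left, z up, the work surface at z = 0. Lengths are in m, angles in rad, forces in N, time in s.
With the tool pointing down it reaches from about 0.375 to 0.9 m from the base axis. Payload 3.1 kg.
Tool frame: the origin (TCP) lies at the centre of the arm's flange, where the gripper is bolted on; the fingertips stand 173 mm ahead of it and the grasp point (between the pads) lies 155 mm ahead of it; z points along the fingers, y is the line along which they close (so a half turn about z gives the same grasp; the last joint's range is limited). The gripper opens to 85 mm and grips with 20 to 120 N. Pads are 22 mm wide; open, the fingers measure 114 mm over their backs; the gripper's body (76 mm by 85 mm) begins 54 mm behind the grasp point. The pads swing forward as they close: fully open they stand 13 mm farther back than shut.
Start: joints at [-1.411, 0.527, 1.433, -0, 1.181, -0.178], TCP at [0.208, -0.589, 0.405] pointing down, gripper open.
Joint ranges: [-3.08, 3.08], [-0.75, 2.2], [0.22, 2.44], [-1.43, 4.57], [0, 2.65], [-2.85, 2.85]. Speed limits (rad/s): [2.79, 2.79, 3.14, 3.14, 3.14, 3.14].

## Interface

Orientations are given as a unit quaternion [x, y, z, w].
In Python, from station import * gives the robot as it stands.
- The arm moves only by the shell command python3 -m jog 'ROWS' [OPENING] [FORCE]. ROWS is a JSON object of lists of equal length, an entry for each row: "linear": the shift along the world's x, y, z in mm, a list of three; "turn": the turn about the world's z in units of 5 degrees (1.0 is 5 degrees). A call has 1 to 12 rows; each row shifts and turns the commanded pose from where the row before left it; what a row does not reach is not made up. A row lasts 1/8 s, in which the tool goes at most 62.5 mm and 10.7 degrees, less where a joint would pass 70% of its speed; a pose out of reach is approached as far as the arm can. A call is refused whole if a number of a shift passes 62.5 or a number of a turn 1, either way. A call with a gripper value outside its range is refused whole. OPENING is the opening, from 0 (shut) to 1 (fully open), set as the call begins (- or left out, the last holds). The fingers move at their own pace and stop on an object; FORCE is the grip in N (left out, the last holds). Time passes only in rows, so rows that do not move let the fingers close. It gives the time, the measured TCP pose, the force, the opening and the grip force at its end, in the units of the state.
- sense(): the state, without advancing time (a new reading comes with each control period).
- snapshot(name): name is "scene" or "side" or "wrist"; returns the picture (420x560x3 uint8, red, green, blue); there is no depth.
- get_calibration(name): a dict with "fx", "fy", "cx", "cy" (pixels), "dist_coeffs" ([k1, k2, p1, p2, k3] as OpenCV has them; the pictures are not rectified), "world_to_cam" (4x4, takes a point from world to camera coordinates). Camera axes: x right, y down, z forward; pixel columns grow to the right and rows downward; lengths in m; the calibration is good to about 2 mm. A picture is of the moment at which its call begins: read the wrist's pose just before it. get_calibration takes no time and is no camera call; for the wrist camera it gives the pose at the moment of the call.
- sign_off(): hands the job in; it is judged then, once.
The state is a dict: "t": time; "q": joint angles; "qd": joint speeds; "tau": joint torques, N m; "tcp_pos": TCP position; "tool_rot": TCP orientation; "force": force on the tool from outside, world axes, zero at the start; "ft_torque": the same for the moment, N m; "finger_gap": opening from 0.0 (shut) to 1.0 (fully open); "gripper_force": force on a finger pad.
Only numpy, scipy, OpenCV 4.12 (cv2) and the standard library are available. Lean on these libraries where they do the work, as an engineer would, in place of code of your own. Each camera call takes 0.05 s, during which the arm holds its last target. There are 200 camera calls.

## Working session

There is one attempt and no reset: what is moved stays moved. The work goes in short steps, Python scripts to look and compute and a shell command to move; the robot and the scene stay as the last step left them, time stands still between calls to the robot, and variables do not carry over. Pictures are saved under pics/ and viewed, at most 10 in all, crops included, and the job is handed in when it is done.

```bash
mkdir -p pics; cat > h.py <<'E'
from station import *
import numpy as np, cv2
def save(name,fn):
    im=snapshot(name); cv2.imwrite('pics/'+fn,cv2.cvtColor(im,cv2.COLOR_RGB2BGR)); return im
def ray(c,u,v):
    K=np.array([[c['fx'],0,c['cx']],[0,c['fy'],c['cy']],[0,0,1.]])
    p=cv2.undistortPoints(np.array([[[u,v]]],float),K,np.array(c['dist_coeffs'],float))[0,0]
    M=np.array(c['world_to_cam']); R=M[:3,:3];t=M[:3,3]
    return -R.T@t, R.T@np.array([p[0],p[1],1])
def onplane(c,u,v,z):
    o,d=ray(c,u,v); return o+d*(z-o[2])/d[2]
def proj(c,P):
    K=np.array([[c['fx'],0,c['cx']],[0,c['fy'],c['cy']],[0,0,1.]]);M=np.array(c['world_to_cam'])
    return cv2.projectPoints(np.array(P,float).reshape(-1,3),cv2.Rodrigues(M[:3,:3])[0],M[:3,3],K,np.array(c['dist_coeffs'],float))[0].reshape(-1,2)
E
python3 - <<'E'
from h import *
import json
for n in("scene","side","wrist"):
    c=get_calibration(n); json.dump({k:np.array(v).tolist() for k,v in c.items()},open(f'pics/{n}.json','w'))
    save(n,n+'0.png'); o,d=ray(c,280,210); print(n,o.round(3),d.round(2))
s=sense();print(s['t'],s['tcp_pos'],s['tool_rot'],s['force'])
E
```

```text
scene [1.132 0.008 0.906] [-0.58  0.03 -0.81]
side [ 0.419 -0.778  1.068] [ 0.08  0.65 -0.76]
wrist [ 0.272 -0.566  0.373] [-0.26 -0.09 -0.96]
0.15 [ 0.20770114 -0.58918961  0.40394162] [ 9.85686308e-01  1.68587555e-01 -9.31097068e-06 -8.59606941e-04] [ 0.41122112 -0.32190293 -0.34081194]
```

View pics/scene0.png

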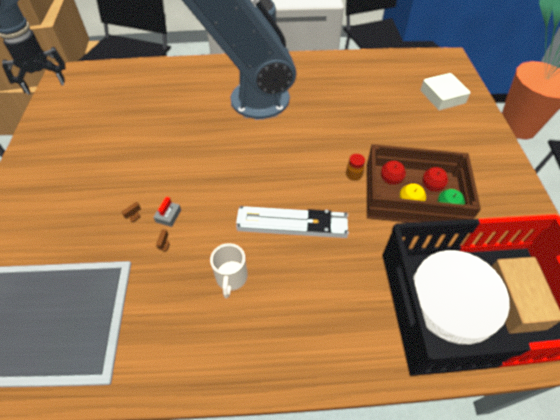

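View pics/side0.png

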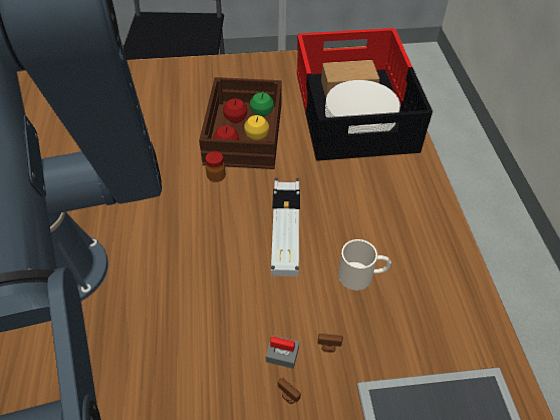

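The scene picture shows the red handle at about (165,205) on its grey block. The rail runs from (238,218) to (348,225), with the black keeper at about (318,222). In the side picture the handle is at (282,343), the window's yellow edges at about (285,256) and the keeper at (287,195). The brown look-alikes lie beside the block.

```bash
python3 - <<'E'
from h import *
import json
def col(im,lo,hi,box):
    h=cv2.cvtColor(im,cv2.COLOR_BGR2HSV); m=cv2.inRange(h,lo,hi); k=np.zeros_like(m); x0,y0,x1,y1=box; k[y0:y1,x0:x1]=m[y0:y1,x0:x1]; return k
for n,bs,br in(("scene",(150,190,185,225),(230,200,355,242)),("side",(260,330,305,362),(266,172,306,282))):
    c=json.load(open(f'pics/{n}.json')); im=cv2.imread(f'pics/{n}0.png')
    m=col(im,(0,150,90),(6,255,255),bs)|col(im,(174,150,90),(180,255,255),bs)
    u,v=np.mean(np.argwhere(m)[:,::-1],0); print(n,'red',u,v,(m>0).sum(),onplane(c,u,v,.049).round(4))
    # red top centre plane 0.047 centre; direction
    r=cv2.minAreaRect(np.argwhere(m)[:,::-1].astype(np.float32)); b=cv2.boxPoints(r); e=[onplane(c,*p,.05)[:2].round(4) for p in b]; print(e)
    # rail: low saturation
    m=col(im,(0,0,0),(180,75,255),br); m=cv2.morphologyEx(m,cv2.MORPH_CLOSE,np.ones((9,9)))
    cs=max(cv2.findContours(m,0,2)[0],key=cv2.contourArea); r=cv2.minAreaRect(cs); b=cv2.boxPoints(r);print('rail px',b.round(1).tolist())
    for p in b: print(onplane(c,*p,.026)[:2].round(4))
    m=col(im,(15,90,110),(32,255,255),br)
    mr=np.zeros_like(m);cv2.drawContours(mr,[cs],-1,255,-1); m&=cv2.erode(mr,np.ones((3,3)))
    k,lab,st,ce=cv2.connectedComponentsWithStats(m)
    for i in range(1,k):
        if st[i,4]>3: print('yel',ce[i].round(1),st[i],onplane(c,*ce[i],.026)[:2].round(4))
a=cv2.imread('pics/scene0.png')[185:245,110:360]; b=cv2.imread('pics/side0.png')[170:285,255:315]
A=cv2.resize(a,None,fx=3,fy=3,interpolation=2)
B=cv2.resize(b,None,fx=3.4,fy=3.4,interpolation=2); B=cv2.rotate(B,0)
W=max(A.shape[1],B.shape[1]); p=lambda x:cv2.copyMakeBorder(x,0,0,0,W-x.shape[1],0)
cv2.imwrite('pics/crop.png',np.vstack([p(A),p(B)]))
E
```

```text
scene red 164.16101694915255 205.41525423728814 118 [ 0.4883 -0.2679  0.049 ]
[array([ 0.5075, -0.2857]), array([ 0.4563, -0.2664]), array([ 0.4696, -0.2489]), array([ 0.52  , -0.2685])]
rail px [[235.39999389648438, 230.60000610351562], [237.0, 204.39999389648438], [349.29998779296875, 211.3000030517578], [347.70001220703125, 237.5]]
[ 0.5653 -0.0778]
[ 0.4801 -0.0739]
[0.5224 0.2312]
[0.6048 0.2135]
yel [315.3 220.8] [313 219   6   5  26] [0.5477 0.1354]
side red 282.04918032786884 343.6188524590164 244 [ 0.4876 -0.2692  0.049 ]
[array([ 0.4599, -0.2719]), array([ 0.4666, -0.2504]), array([ 0.5142, -0.2678]), array([ 0.5069, -0.289 ])]
rail px [[270.70001220703125, 275.0], [272.20001220703125, 177.60000610351562], [299.5, 178.0], [298.0, 275.3999938964844]]
[ 0.4832 -0.085 ]
[0.5191 0.2223]
[0.5909 0.2129]
[ 0.5452 -0.093 ]
yel [285.9 203.5] [284 201   5   6  28] [0.5441 0.1275]
yel [279.6 255.2] [279 250   2  11  14] [ 0.5098 -0.0318]
yel [290.  255.5] [290 250   1  12  12] [ 0.5341 -0.0354]
```

View pics/crop.png

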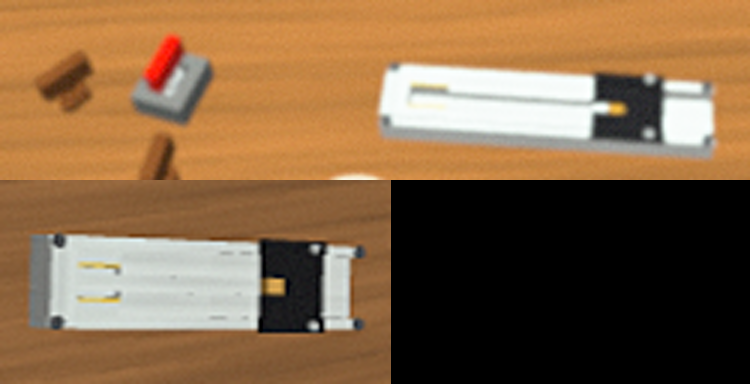

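The crop confirms the handle bar is yawed about -20°. The rail runs about 83° in world yaw, with the window near (0.522, -0.034) and the black keeper at its +y end. I'm moving above the stud for a close look.

```bash
python3 -m jog '{"linear":[[35,40,-12],[35,40,-12],[35,40,-12],[35,40,-12],[35,40,-12],[35,40,-12],[35,40,-12],[34,41,-12],[0,0,0],[0,0,0]],"turn":[-1,-1,-1,-1,-1,-1,-1,-1,0,0]}' 1 50
python3 - <<'E'
from h import *
c=get_calibration('wrist'); im=cv2.cvtColor(save('wrist','w1.png'),cv2.COLOR_RGB2BGR)
h=cv2.cvtColor(im,cv2.COLOR_BGR2HSV); m=cv2.inRange(h,(0,150,60),(6,255,255))|cv2.inRange(h,(174,150,60),(180,255,255))
cs=max(cv2.findContours(m,0,2)[0],key=cv2.contourArea); r=cv2.minAreaRect(cs); print(r)
o=get_calibration('wrist'); print(ray(c,280,210))
for p in cv2.boxPoints(r): print(p, onplane(c,*p,.060)[:2].round(4))
M=cv2.moments(cs); print(onplane(c,M['m10']/M['m00'],M['m01']/M['m00'],.055))
E
```

```text
t: 1.4
tcp_pos: [0.4868, -0.2685, 0.3086]
tool_rot: [0.984, -0.178, -0.0, 0.0]
force: [-0.4, -0.0, -0.4]
finger_gap: 1.0
gripper_force: 0.0
((279.4999694824219, 209.99998474121094), (63.99999237060547, 16.999996185302734), 90.0)
(array([ 0.55028073, -0.29196517,  0.27813939]), array([-0.25951386,  0.0965779 , -0.96096044]))
[270.99997 177.99998] [ 0.517  -0.2725]
[287.99997 177.99998] [ 0.5126 -0.2844]
[287.99997 241.99998] [ 0.4644 -0.2667]
[270.99997 241.99998] [ 0.4691 -0.2541]
[ 0.48997004 -0.26940248  0.055     ]
```

View pics/w1.png

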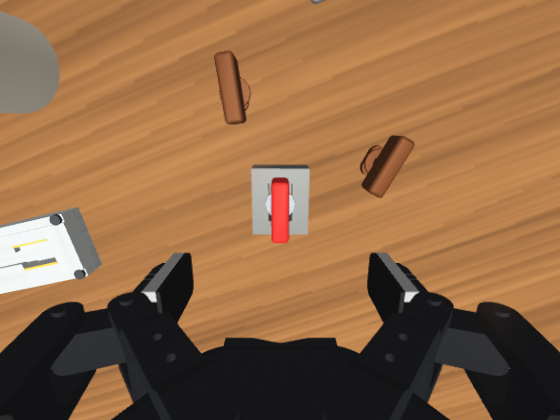

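The handle sits dead centre at (279,210), vertical in the picture and so parallel to the tool's x. The block is just beneath it and the brown decoys are well clear, so I'm descending to grip.

```bash
python3 -m jog '{"linear":[[3,-1,-30],[0,0,-40],[0,0,-22],[0,0,-10],[0,0,0],[0,0,0]],"turn":[0,0,0,0,0,0]}' 1 50
python3 -m jog '{"linear":[[0,0,0],[0,0,0],[0,0,0],[0,0,0],[0,0,0],[0,0,0],[0,0,0],[0,0,0]],"turn":[0,0,0,0,0,0,0,0]}' 0 50
```

```text
t: 2.2
tcp_pos: [0.4899, -0.2701, 0.2077]
tool_rot: [0.984, -0.179, 0.001, 0.001]
force: [-0.2, 0.0, -0.2]
finger_gap: 1.001
gripper_force: 0.0
t: 3.2
tcp_pos: [0.4898, -0.2694, 0.2069]
tool_rot: [0.984, -0.179, 0.0, 0.0]
force: [-0.6, 0.6, 4.4]
finger_gap: 0.155
gripper_force: 51.3
```

```bash
python3 -m jog '{"linear":[[0,0,10],[0,0,20],[0,0,30],[0,0,30],[2,15,0],[3,15,0],[3,15,0],[3,15,0],[3,15,0],[3,15,0],[2,15,0],[2,15,0]],"turn":[0,0,0,0,1,1,1,1,1,1,1,1]}' 0 50
python3 -m jog '{"linear":[[1,15,0],[1,15,0],[1,10,0],[0,5,0],[0,0,0],[0,0,0],[0,0,0],[0,0,0],[0,0,0],[0,0,0],[0,0,0],[0,0,0]],"turn":[1,1,1,1,1,1,1,1,1,1,1,1]}' 0 50
python3 -m jog '{"linear":[[0,0,0],[0,0,0],[0,0,0]],"turn":[0.7,0,0]}' 0 50
python3 - <<'E'
from h import *
c=get_calibration('wrist'); save('wrist','w2.png')
import json; json.dump({k:np.array(v).tolist() for k,v in c.items()},open('pics/w2.json','w'))
E
```

```text
t: 4.7
tcp_pos: [0.5106, -0.1488, 0.2966]
tool_rot: [0.985, 0.17, -0.0, -0.0]
force: [-0.5, -0.2, -3.0]
finger_gap: 0.155
gripper_force: 50.6
t: 6.2
tcp_pos: [0.5135, -0.1044, 0.2966]
tool_rot: [0.768, 0.64, -0.0, -0.0]
force: [-1.0, 0.0, -2.2]
finger_gap: 0.152
gripper_force: 50.6
t: 6.58
tcp_pos: [0.5136, -0.1044, 0.2967]
tool_rot: [0.75, 0.662, -0.0, -0.0]
force: [-0.1, -0.4, -1.5]
finger_gap: 0.158
gripper_force: 50.6
```

View pics/w2.png

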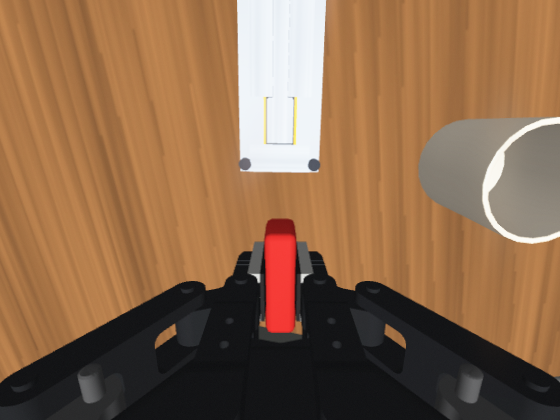

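The wrist view shows the window's yellow side edges at columns 265 and 296, rows 97 to 144. The slot runs up the picture from there, nearly parallel to the red handle at (281,275).

```bash
cat > win.py <<'E'
from h import *
import json,sys
def win(n,c):
    im=cv2.imread(f'pics/{n}.png'); h=cv2.cvtColor(im,cv2.COLOR_BGR2HSV)
    m=cv2.inRange(h,(18,80,120),(35,255,255)); m[:, :200]=0; m[:,360:]=0; m[200:]=0
    k,lab,st,ce=cv2.connectedComponentsWithStats(m); L=[]
    for i in np.argsort(-st[1:,4])[:2]+1:
        p=np.argwhere(lab==i)[:,::-1].astype(float); w=np.array([onplane(c,*q,.026)[:2] for q in p])
        print('strip',st[i].tolist(), w.mean(0).round(4), 'ext',w[w[:,1].argmin()].round(4),w[w[:,1].argmax()].round(4))
        vx=cv2.fitLine(w.astype(np.float32)*1000,2,0,.01,.01).ravel(); print(' yaw',np.degrees(np.arctan2(vx[1],vx[0]))); L.append(w.mean(0))
    print('window centre',np.mean(L,0).round(4),'spacing',np.linalg.norm(L[0]-L[1]).round(4))
    # rail outer edges from white mask
    g=cv2.inRange(h,(0,0,120),(180,60,255)); pl=[];pr=[]
    for r in range(10,150,4):
        xs=np.where(g[r,200:360])[0]+200
        if len(xs)>40: pl.append(onplane(c,xs[0]-.5,r,.026)[:2]); pr.append(onplane(c,xs[-1]+.5,r,.026)[:2])
    for P in(pl,pr):
        f=cv2.fitLine(np.float32(P)*1000,cv2.DIST_HUBER,0,.01,.01).ravel(); print('edge yaw',np.degrees(np.arctan2(f[1],f[0])),'x at y=-.03',(f[2]+f[0]/f[1]*(-30-f[3])).round(2))
if __name__=='__main__':
    n=sys.argv[1]; win(n,json.load(open(f'pics/{n}.json')))
E
python3 win.py w2
```

```text
strip [293, 97, 4, 48, 124] [ 0.5343 -0.0346] ext [ 0.5325 -0.0532] [ 0.5365 -0.0179]
 yaw 82.029305
strip [264, 97, 2, 47, 94] [ 0.5108 -0.032 ] ext [ 0.5088 -0.0494] [ 0.5128 -0.0149]
 yaw 82.0838
window centre [ 0.5226 -0.0333] spacing 0.0236
edge yaw 81.87853 x at y=-.03 490.56
edge yaw 82.27772 x at y=-.03 555.43
```

```bash
python3 - <<'E'
from h import *
import json
c=json.load(open('pics/w2.json')); im=cv2.imread('pics/w2.png'); s=sense()
z=s['tcp_pos'][2]-.147; print(im[212:250:2,281].tolist())
h=cv2.cvtColor(im,cv2.COLOR_BGR2HSV); m=cv2.inRange(h,(0,150,60),(6,255,255))
for r in (240,270,300,325,330):
    xs=np.where(m[r,240:330])[0]+240; print(r,xs[0],xs[-1],onplane(c,(xs[0]+xs[-1])/2,r,z)[:2].round(4),onplane(c,xs[0]-.5,r,z)[:2].round(4),onplane(c,xs[-1]+.5,r,z)[:2].round(4))
for r in (218,234,236,238,333): print(r,onplane(c,280.5,r,z).round(4))
print(s['tcp_pos'],s['tool_rot'])
E
```

```text
[[70, 116, 169], [70, 115, 168], [70, 115, 167], [50, 79, 147], [21, 23, 117], [21, 23, 119], [21, 23, 120], [20, 23, 121], [21, 23, 124], [21, 24, 125], [23, 25, 126], [30, 33, 176], [43, 47, 227], [48, 53, 236], [54, 58, 243], [57, 62, 247], [57, 62, 247], [57, 62, 247], [57, 62, 247]]
240 264 295 [ 0.5162 -0.0837] [ 0.5095 -0.0828] [ 0.523  -0.0845]
270 265 295 [ 0.5147 -0.0977] [ 0.508  -0.0968] [ 0.5214 -0.0985]
300 265 294 [ 0.5126 -0.1125] [ 0.5059 -0.1116] [ 0.5193 -0.1133]
325 266 294 [ 0.5112 -0.1257] [ 0.5045 -0.1248] [ 0.5178 -0.1265]
330 268 292 [ 0.5108 -0.1284] [ 0.505  -0.1277] [ 0.5166 -0.1291]
218 [ 0.5179 -0.0741  0.1497]
234 [ 0.517  -0.0811  0.1497]
236 [ 0.5169 -0.082   0.1497]
238 [ 0.5168 -0.0828  0.1497]
333 [ 0.5109 -0.1301  0.1497]
[ 0.51367905 -0.10441696  0.29669611] [ 7.49683497e-01  6.61796530e-01 -4.31487202e-05 -7.25695433e-05]
```

```bash
python3 -m jog '{"linear":[[3,20,0],[3,25,0],[2.5,25,-20],[0,2.3,-20],[0,0,-18],[0,0,0],[0,0,0],[0,0,0]],"turn":[-0.16,0,0,0,0,0,0,0]}' 0 50
cat > chk.py <<'E'
from h import *
import json,sys
n=sys.argv[1]; s=sense(); c=get_calibration('wrist'); save('wrist',n+'.png')
json.dump({k:np.array(v).tolist() for k,v in c.items()},open(f'pics/{n}.json','w'))
z=s['tcp_pos'][2]-.147; im=cv2.imread(f'pics/{n}.png')
h=cv2.cvtColor(im,cv2.COLOR_BGR2HSV); m=cv2.inRange(h,(0,150,150),(6,255,255)); m[:200]=0
P=np.array([onplane(c,*q,z)[:2] for q in np.argwhere(m)[::3,::-1]])
yaw=2*np.arctan2(s['tool_rot'][1],s['tool_rot'][0]); a=np.array([np.cos(yaw),np.sin(yaw)]); b=np.array([-a[1],a[0]])
d=P-s['tcp_pos'][:2]; print('yaw',np.degrees(yaw),'tcp',s['tcp_pos'].round(4),'red along',(d@a).min(),(d@a).max(),'lat',(d@b).min(),(d@b).max())
E
python3 chk.py w3; python3 win.py w3
```

```text
t: 7.62
tcp_pos: [0.5226, -0.0324, 0.2395]
tool_rot: [0.754, 0.657, 0.0, 0.001]
force: [0.4, -0.4, -2.7]
finger_gap: 0.152
gripper_force: 50.5
yaw 82.09120689531453 tcp [ 0.5226 -0.0324  0.2395] red along -0.02532655538460667 0.023557649927589915 lat -0.006975061322171206 0.006010460831490814
  return _methods._mean(a, axis=axis, dtype=dtype,
  ret = ret.dtype.type(ret / rcount)
Traceback (most recent call last):
  File "win.py", line 20, in <module>
    n=sys.argv[1]; win(n,json.load(open(f'pics/{n}.json')))
                   ~~~^^^^^^^^^^^^^^^^^^^^^^^^^^^^^^^^^^^^^
  File "win.py", line 11, in win
    print('window centre',np.mean(L,0).round(4),'spacing',np.linalg.norm(L[0]-L[1]).round(4))
                                                                         ~^^^
IndexError: list index out of range
```

View pics/w3.png

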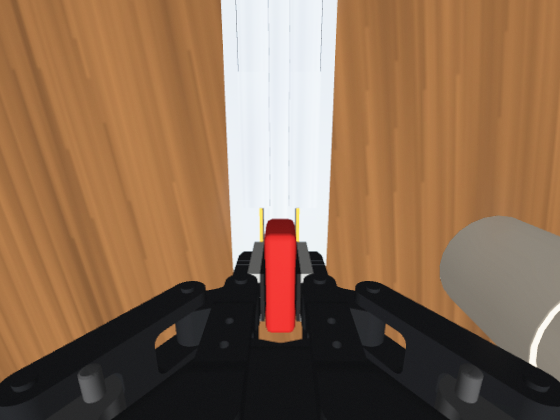

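Handle and window are centred on each other at column 280, and the yellow edges' far ends are at row 208. I'll check the numbers.

```bash
python3 - <<'E'
from h import *
import json
c=json.load(open('pics/w3.json')); im=cv2.imread('pics/w3.png'); h=cv2.cvtColor(im,cv2.COLOR_BGR2HSV)
m=cv2.inRange(h,(18,80,120),(35,255,255))
k,lab,st,ce=cv2.connectedComponentsWithStats(m)
tcp=np.array([.5226,-.0324]); y=np.radians(82.05); a=np.array([np.cos(y),np.sin(y)]); b=np.array([-a[1],a[0]])
for i in range(1,k):
    if st[i,4]>15:
        x0,y0,w,hh,_=st[i]; p=onplane(c,x0+w/2-.5,y0-.5,.026)[:2]-tcp; print(st[i].tolist(),'along',p@a,'lat',p@b)
g=cv2.inRange(h,(0,0,150),(180,60,255))
for r in (20,80,140,190):
    xs=np.where(g[r,200:360])[0]+200
    for u in (xs[0]-.5,xs[-1]+.5,(xs[0]+xs[-1])/2): p=onplane(c,u,r,.026)[:2]-tcp; print(r,u,(p@a).round(4),(p@b).round(4))
gray=cv2.cvtColor(im,6)
print(gray[150,262:300].tolist())
E
```

```text
[260, 208, 4, 34, 106] along 0.01650363101035629 lat 0.011245772930641534
[295, 208, 4, 34, 104] along 0.016493225964168762 lat -0.011312869271142532
20 221.5 0.1242 0.0317
20 336.5 0.1243 -0.0319
20 279.0 0.1242 -0.0001
80 223.5 0.0931 0.032
80 333.5 0.0931 -0.0316
80 278.5 0.093 0.0002
140 226.5 0.0591 0.0318
140 331.5 0.0591 -0.0319
140 279.0 0.059 -0.0001
190 228.5 0.028 0.032
190 329.5 0.028 -0.0321
190 279.0 0.028 -0.0
[243, 243, 242, 243, 244, 244, 244, 228, 231, 242, 241, 240, 239, 239, 239, 241, 241, 242, 242, 243, 243, 244, 245, 246, 246, 245, 236, 236, 240, 239, 239, 241, 241, 240, 239, 238, 237, 237]
```

```bash
python3 -m jog '{"linear":[[0,-0.5,-8],[0,0,-5],[0,0,0],[0,0,-2],[0,0,-2],[0,0,-1],[0,0,0]],"turn":[0,0,0,0,0,0,0]}' 0 50
```

```text
t: 8.55
tcp_pos: [0.5222, -0.0326, 0.2207]
tool_rot: [0.754, 0.657, -0.0, -0.0]
force: [-0.0, 0.2, -2.2]
finger_gap: 0.152
gripper_force: 50.5
```

```bash
python3 -m jog '{"linear":[[0,0,-3],[0,0,-3],[0,0,-3],[0,0,-2],[0,0,-1],[0,0,0],[0,0,0]],"turn":[0,0,0,0,0,0,0]}' 0 50; python3 chk.py w4
```

```text
t: 9.43
tcp_pos: [0.5223, -0.0327, 0.2088]
tool_rot: [0.754, 0.657, 0.0, 0.0]
force: [-0.4, -0.6, -2.2]
finger_gap: 0.154
gripper_force: 50.5
yaw 82.11064517229987 tcp [ 0.5223 -0.0327  0.2088] red along -0.025288193984686277 0.02358874001589493 lat -0.0067679593396701284 0.006218375424849626
```

```bash
python3 -m jog '{"linear":[[0.6,4,-0.5],[0.7,5,0],[0.7,5,0],[0.7,5,0],[0.7,5,0],[0,0,0]],"turn":[0,0,0,0,0,0]}' 0 50
```

```text
t: 10.22
tcp_pos: [0.5256, -0.0082, 0.2082]
tool_rot: [0.754, 0.657, -0.0, -0.0]
force: [-0.5, 0.2, -2.1]
finger_gap: 0.152
gripper_force: 50.5
```

```bash
python3 -m jog '{"linear":[[1.4,8,0],[1.4,9,0],[1.3,9,0],[1.3,9,0],[1.2,9,0],[0,0,0]],"turn":[0,0,0,0,0,0]}' 0 50; python3 chk.py w5
```

```text
t: 10.98
tcp_pos: [0.5322, 0.0362, 0.2082]
tool_rot: [0.754, 0.657, -0.0, -0.0]
force: [1.1, -0.6, -2.3]
finger_gap: 0.155
gripper_force: 50.5
yaw 82.18608324238316 tcp [0.5322 0.0362 0.2082] red along -0.02474206694945377 0.023583412053447994 lat -0.006735376028400133 0.006271535884168215
```

View pics/w5.png

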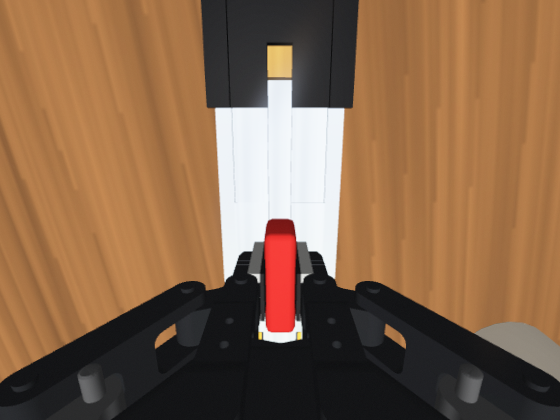

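The keeper's black near edge is at row 107 (columns 206 to 354), with the brass plunger at (280,62). The slot centre at column 280 lines up with the handle.

```bash
python3 - <<'E'
from h import *
import json
c=json.load(open('pics/w5.json')); im=cv2.imread('pics/w5.png'); g=cv2.cvtColor(im,6)
tcp=np.array([.5322,.0362]); y=np.radians(82.05); a=np.array([np.cos(y),np.sin(y)]); b=np.array([-a[1],a[0]])
W=np.array([.5225,-.0333])
for col in(225,245,305,335):
    d=np.diff(g[80:130,col].astype(int)); r=80+np.argmax(d)+.5
    for z in (.026,.029): p=onplane(c,col,r,z)[:2]; print(col,r,z,'along',((p-tcp)@a).round(4),'railx',((p-W)@a).round(4))
for r in(85,130,190):
    d=np.diff(g[r,262:300].astype(int)); print(r,[int(v) for v in g[r,262:300]][:38:1])
for u,v in((206,107),(354,107),(268,100),(292,100),(217,150),(342.5,150)):
    p=onplane(c,u,v,.029 if v==107 else .026)[:2]; print(u,v,'lat',((p-tcp)@b).round(4))
E
```

```text
225 107.5 0.026 along 0.0761 railx 0.1463
225 107.5 0.029 along 0.076 railx 0.1461
245 107.5 0.026 along 0.0761 railx 0.1463
245 107.5 0.029 along 0.0759 railx 0.1461
305 106.5 0.026 along 0.0766 railx 0.1468
305 106.5 0.029 along 0.0765 railx 0.1466
335 107.5 0.026 along 0.0762 railx 0.1464
335 107.5 0.029 along 0.0761 railx 0.1462
85 [67, 71, 72, 74, 73, 156, 230, 242, 242, 241, 240, 238, 238, 237, 237, 238, 237, 238, 238, 239, 239, 239, 240, 240, 240, 241, 241, 241, 242, 207, 119, 88, 86, 83, 83, 79, 76, 74]
130 [245, 245, 246, 246, 245, 232, 232, 244, 243, 243, 242, 242, 241, 241, 241, 242, 242, 243, 244, 244, 245, 245, 245, 245, 246, 246, 246, 247, 247, 239, 238, 243, 242, 243, 245, 245, 245, 244]
190 [247, 246, 247, 248, 247, 240, 228, 237, 243, 243, 242, 241, 240, 240, 240, 241, 242, 242, 244, 244, 245, 245, 245, 246, 246, 247, 247, 247, 230, 231, 243, 242, 243, 243, 244, 243, 243, 243]
206 107 lat 0.0354
354 107 lat -0.0357
268 100 lat 0.0057
292 100 lat -0.006
217 150 lat 0.0318
342.5 150 lat -0.032
```

```bash
python3 -m jog '{"linear":[[1.1,8,0],[1.1,8,0],[1.1,8,0],[1.1,8,0],[1.1,8,0],[1.1,8,0],[1.1,8,0],[0.5,4,0],[0,0,0]],"turn":[0,0,0,0,0,0,0,0,0]}' 0 50; python3 - <<'E'
from h import *
import json
c=json.load(open('pics/scene.json'))
print('jar',onplane(c,356,178,0).round(3),'crate corner lo',onplane(c,368,218,0).round(3),'corner top',onplane(c,368,205,.095).round(3),onplane(c,372,148,.095).round(3),onplane(c,477,210,.095).round(3))
E
```

```text
t: 12.15
tcp_pos: [0.5404, 0.0957, 0.2082]
tool_rot: [0.754, 0.657, -0.0, 0.0]
force: [0.3, 0.1, -1.8]
finger_gap: 0.153
gripper_force: 50.5
jar [0.385 0.278 0.   ] crate corner lo [0.53  0.286 0.   ] corner top [0.554 0.265 0.095] [0.355 0.315 0.095] [0.587 0.543 0.095]
```

```bash
python3 -m jog '{"linear":[[0.7,5,0],[0.7,5,0],[0.4,3,0],[0,0,0]],"turn":[0,0,0,0]}' 0 50; python3 -m jog '{"linear":[[0.4,3,0],[0.4,3,0],[0.4,3,0],[0.4,2,0],[0,0,0]],"turn":[0,0,0,0,0]}' 0 50; 
```

```text
t: 12.65
tcp_pos: [0.5423, 0.1086, 0.2082]
tool_rot: [0.754, 0.657, 0.0, 0.0]
force: [0.6, -0.3, -2.4]
finger_gap: 0.151
gripper_force: 50.5
t: 13.28
tcp_pos: [0.5438, 0.1191, 0.2082]
tool_rot: [0.754, 0.657, -0.0, 0.0]
force: [-1.4, -5.7, -1.2]
finger_gap: 0.155
gripper_force: 50.6
```

```bash
python3 -m jog '{"linear":[[0.4,2.5,0],[0.4,2.5,0],[0.3,2,0],[0,0,0]],"turn":[0,0,0,0]}' 0 50; python3 -m jog '{"linear":[[0.1,1,0],[0.2,1.5,0],[0,0,0],[0,0,0]],"turn":[0,0,0,0]}' 0 50; python3 chk.py w6
```

```text
t: 13.78
tcp_pos: [0.5448, 0.1259, 0.2082]
tool_rot: [0.754, 0.657, -0.001, 0.0]
force: [-0.3, -6.6, -1.5]
finger_gap: 0.156
gripper_force: 50.6
t: 14.28
tcp_pos: [0.5451, 0.1282, 0.2082]
tool_rot: [0.754, 0.657, -0.001, 0.0]
force: [-1.0, -6.3, -0.3]
finger_gap: 0.157
gripper_force: 50.6
yaw 82.14884783557493 tcp [0.5451 0.1282 0.2082] red along -0.02499269908380908 0.023820873449986398 lat -0.006651287904340393 0.006331855647133156
```

```bash
python3 -m jog '{"linear":[[0.1,0.8,0],[0,0,0],[0,0,0],[0,0,0],[0,0,0]],"turn":[0,0,0.5,0.5,0]}' 0 50; python3 -c "
from h import *; s=sense(); print(s['ft_torque'],s['tcp_pos'])"
```

```text
t: 14.95
tcp_pos: [0.5458, 0.1288, 0.2083]
tool_rot: [0.724, 0.689, -0.0, 0.001]
force: [0.7, -8.5, -0.9]
finger_gap: 0.153
gripper_force: 50.6
[-1.42641216 -0.0988685  -0.01135264] [0.54581321 0.1288365  0.20827037]
```

```bash
python3 -m jog '{"linear":[[0,0,0],[0,0,0],[0,0,0],[0,0,0],[0,0,0]],"turn":[0.5,0.5,0.5,0.5,0]}' 0 50; python3 -c "
from h import *; s=sense(); print(s['ft_torque'],s['tcp_pos'])"
```

```text
t: 15.58
tcp_pos: [0.5456, 0.1287, 0.2082]
tool_rot: [0.662, 0.75, -0.0, 0.001]
force: [0.7, -8.0, -1.6]
finger_gap: 0.152
gripper_force: 50.6
[-1.44187612 -0.06763749  0.01749127] [0.54561618 0.12872693 0.2081985 ]
```

```bash
python3 -m jog '{"linear":[[0,0,0],[0,0,0],[0,0,0],[0,0,0],[0,0,0],[0,0,0],[0,0,0]],"turn":[1,1,1,1,1,1,0]}' 0 50; python3 -c "
from h import *; s=sense(); print(s['ft_torque'],s['tcp_pos'])"; python3 -m jog '{"linear":[[0,0,0],[0,0,0],[0,0,0],[0,0,0],[0,0,0],[0,0,0],[0,0,0],[0,0,0],[0,0,0],[0,0,0]],"turn":[1,1,1,1,1,1,1,1,1,0]}' 0 50; python3 -c "
from h import *; s=sense(); print(s['ft_torque'],s['tcp_pos'],2*np.degrees(np.arctan2(s['tool_rot'][1],s['tool_rot'][0])))"
```

```text
t: 16.45
tcp_pos: [0.5451, 0.1289, 0.208]
tool_rot: [0.445, 0.896, -0.001, -0.0]
force: [-1.7, -7.2, -2.2]
finger_gap: 0.155
gripper_force: 50.6
[-1.36776948  0.14109102  0.03519772] [0.54509439 0.12886195 0.20802676]
t: 17.7
tcp_pos: [0.5448, 0.1289, 0.2079]
tool_rot: [0.068, 0.998, -0.001, -0.001]
force: [-0.8, -6.5, -2.8]
finger_gap: 0.16
gripper_force: 50.6
[-1.32877563  0.18808914 -0.05483618] [0.5448396  0.12889382 0.20792571] 172.16504305599082
```

```bash
python3 -m jog '{"linear":[[-0.3,-2,0],[-0.3,-2,0],[-0.3,-2,0],[-0.1,-1,-0.5],[0,0,0],[0,0,0]],"turn":[0,0,0,0,0,0]}' 0 50;  python3 -m jog '{"linear":[[-0.1,-1,-0.4],[0,-0.5,0],[0,0,0]],"turn":[0,0,0]}' 0 50
```

```text
t: 18.45
tcp_pos: [0.5439, 0.1226, 0.2078]
tool_rot: [0.069, 0.998, -0.0, -0.001]
force: [-3.1, -4.7, -0.9]
finger_gap: 0.16
gripper_force: 51.0
t: 18.82
tcp_pos: [0.5438, 0.1213, 0.2073]
tool_rot: [0.069, 0.998, 0.0, -0.001]
force: [-3.5, -3.2, 0.5]
finger_gap: 0.155
gripper_force: 51.0
```

```bash
python3 -m jog '{"linear":[[-0.6,-0.3,0],[0,0,0],[0,0,0]],"turn":[0,0,0]}' 0 50; python3 -m jog '{"linear":[[0,0,0],[0,0,0],[0,0,0],[0,0,0]],"turn":[0,0,0,0]}' 0.35 50
```

```text
t: 19.2
tcp_pos: [0.5436, 0.1209, 0.2073]
tool_rot: [0.069, 0.998, 0.0, -0.0]
force: [-4.1, -2.6, 0.5]
finger_gap: 0.153
gripper_force: 51.0
t: 19.7
tcp_pos: [0.544, 0.121, 0.2074]
tool_rot: [0.069, 0.998, 0.0, 0.001]
force: [0.1, -1.2, 1.3]
finger_gap: 0.348
gripper_force: 0.0
```

```bash
python3 -m jog '{"linear":[[0,0,3],[0,0,10],[0,0,20],[0,0,30],[0,0,35],[0,0,0],[0,0,0]],"turn":[0,0,0,0,0,0,0]}' 0.5 50; python3 - <<'E'
from h import *
import json
s=sense(); c=get_calibration('wrist'); save('wrist','w7.png')
im=cv2.imread('pics/w7.png'); h=cv2.cvtColor(im,cv2.COLOR_BGR2HSV); m=cv2.inRange(h,(0,150,150),(6,255,255))
cs=max(cv2.findContours(m,0,2)[0],key=cv2.contourArea); r=cv2.minAreaRect(cs)
B=np.array([onplane(c,*p,.060)[:2] for p in cv2.boxPoints(r)]); ctr=B.mean(0)
y=np.radians(82.05); a=np.array([np.cos(y),np.sin(y)]); b=np.array([-a[1],a[0]]); d=ctr-[.5225,-.0333]
e=max((B[1]-B[0],B[2]-B[1]),key=np.linalg.norm)
print(r,'railx',d@a,'lat',d@b,'yaw rel',np.degrees(np.arctan2(e@b,e@a)),np.linalg.norm(e),s['force'])
E
```

```text
t: 20.58
tcp_pos: [0.5432, 0.1209, 0.3053]
tool_rot: [0.069, 0.998, -0.0, -0.0]
force: [0.1, 0.6, 0.6]
finger_gap: 0.502
gripper_force: 0.0
((279.4999694824219, 216.49998474121094), (60.99999237060547, 16.999996185302734), 90.0) railx 0.15527636171508405 lat 4.817247744483709e-05 yaw rel -89.53921531288458 0.04883695907199145 [0.12785338 0.57422805 0.55361765]
```

View pics/w7.png

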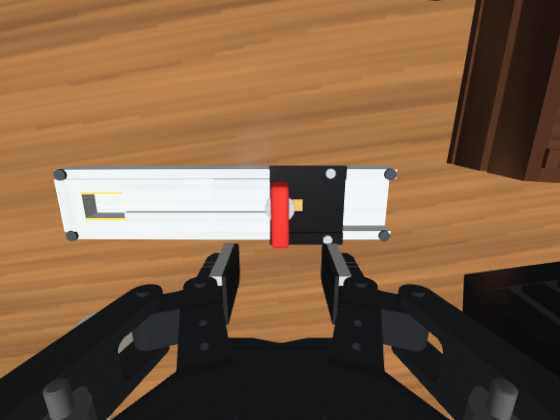

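The red handle at (280,216) stands crosswise on the black keeper. It measures rail x = 155 mm, which is about S + 9, with lateral offset 0 and a 89.5° turn. The gripper is clear, so I'm handing in.

```bash
python3 -c "
from station import *; print(sign_off())"
```

```text
the job is handed in; nothing more can be done
None
```

The stud is pushed into the keeper, turned crosswise and released, and the job was handed in at about 21 s. The last picture showed it at rail x ≈ 155 mm, on the slot's middle line and 89.5° to the rail. The highest single-axis force read was about 8.5 N, and the arm kept clear of the crate, mug and jar. Sign-off gave no verdict.

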